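# Lock a flanged hub in its indexing fixture and hold the cam lever at full lift

## Task

Lock the flanged hub that sits in the bench fixture for its check: without lifting it out of the nest, turn it until the slot in its flange faces the pointer, right over the locking pin, and only then swing the cam lever up to the highest point of its lift (lever standing straight up), so that the pin stands fully up through the slot. The lever springs back when let go and the pin sinks again if it goes past the top, so hold it steady there: finish while still holding the lever. Leave the other things on the bench where they are.

Things in the scene. Friction and masses are not known exactly. Their poses are not given: they have to be found in the camera images.
- fixture: Grey cast fixture bolted to the bench, cannot move. Origin on the bench under the nest's centre, z up. Base plate 170 x 180 x 16 mm (y -80 to +100). A pedestal 76 mm across carries the nest: a steel ring, top 103 mm up, in whose 58 mm bore the hub's spigot turns. On the -y side a cheek and bridge (top 96 mm up, x within 30, y -36 to -78 mm) carry pin, pointer and camshaft
- pointer (a point): Tip of the small steel pointer on the fixture's bridge, its top 108 mm above the bench, at the fixture's x 0, y -66 mm: just outside the flange's rim, it marks the direction from the nest's centre to the pin
- hub: Aluminium hub in the nest, 0.4 to 0.65 kg, turns by hand. Origin: centre of its underside, z up; seated, it is 91 mm above the bench at the fixture's x 0, y 0. Upwards: spigot 56 mm across to 12 mm, flange 120 across 12 to 18 mm, dark cone 18 to 52 mm, plain round neck 38 mm across 52 to 88 mm (top): grip it there from above, at any yaw. Wanted: hub's +x along the fixture's -y
- hub_slot (a point): Middle of the flange's one slot (open at the rim, 13 mm wide, 17 mm deep; the black dots are bolt holes), at the flange's top face: 51 mm from the axis along the hub's +x, 18 mm above its origin. At the start it lies 0.6 rad or more away from the pin, to either side, or even on the far side of the nest, so turning it may take several grips
- pin_tip (a point): Tip of the vertical locking pin at the fixture's x 0, y -51 mm: steel, 8 mm across, with a 4 mm tapered nose. Lever down: tip 100.5 mm above the bench, 2.5 mm below the flange (hidden by it). Full lift: tip 111.5 mm up, 2.5 mm above the flange's top face if the slot is over it; if not, it pushes the hub up
- cam_angle (a joint): Angle of the cam lever about the camshaft (the fixture's +y axis), rad. 0: resting on its stop, rod pointing along the fixture's -x and 25 degrees upward. Grows as the lever swings up. 1.135: straight up, the eccentric's highest lift (11 mm above rest). Beyond it the pin sinks again; stop at 1.75. A spring drives it back towards 0: about 3 N to overcome at the grip
- cam_lever: The cam lever: camshaft along y, eccentric disc under the pin, boss 28 mm across, steel rod 12 mm across, and a black moulded grip at its end. Origin: on the camshaft's axis in the plane of the lever, at the fixture's x 0, y -105 mm, 42 mm above the bench; its axes are the fixture's when the lever is at rest
- grip (a point): Centre of the lever's black grip, 105 mm from the camshaft's axis. The grip is 50 mm along the rod, 26 mm thick and 22 mm wide between its flat sides (along the fixture's y). At rest it is 86 mm above the bench at the fixture's x -95, y -105 mm; straight up, 147 mm above it at x 0, y -105 mm. Pinched from above by its flat sides it pivots between the pads as it swings
- spare_hub: Bystander: a second hub of the same shape, standing on the bench on the fixture's +y side. Origin: centre of its underside
- bush: Bystander: steel bush 48 mm across, 30 mm high, near the fixture's front left. Origin: centre of its underside
- bearing: Bystander: black bearing housing 90 x 34 x 56 mm behind the lever. Origin: centre of its underside
- spanner: Bystander: spanner 170 mm long lying on the right of the bench
- tape: Bystander: roll of clear tape 100 mm across, 45 mm high, on the right of the bench. Origin: centre of its underside
- oil: Bystander: white oil bottle 56 mm across, 160 mm high, on the right of the bench. Origin: centre of its underside
- carton: Bystander: small cardboard carton 110 x 85 x 70 mm on the left. Origin: centre of its underside
Not all that is in view belongs to the job. Leave any turquoise look-alike of the hub alone.

How it is judged:
By the outcome, as a careful person would: the job done as asked, in the order asked, and still so for the second after the job is handed in, while the arm keeps its last pose, push and grip.
It also fails if it takes over 61 s, if anything falls off the work surface, if the arm or the gripper's body presses on something with over 40 N, if the wrist force passes 120 N, or if a joint passes its speed limit or range.

## Robot

A 6-joint arm with a two-finger parallel gripper is mounted at the origin on the work surface. World frame = base frame: x ahead of the robot, y to its left, z up, the work surface at z = 0. Lengths are in m, angles in rad, forces in N, time in s.
With the tool pointing down it reaches from about 0.3 to 0.775 m from the base axis. Payload 14.6 kg.
Tool frame: the origin (TCP) lies midway between the tips of the shut fingers; the grasp point (between the pads) lies r.grasp_offset behind it (r.grasp_offset is the distance from the TCP to the grasp point, in m); z points along the fingers, y is the line along which they close (so a half turn about z gives the same grasp; the last joint's range is limited). The gripper opens to 85 mm and grips with 20 to 120 N. Pads are 22 mm wide; open, the fingers measure 114 mm over their backs; the gripper's body (76 mm by 85 mm) begins 54 mm behind the grasp point. The pads swing forward as they close: fully open they stand 13 mm farther back than shut.
Start: joints at [-1.415, 0.3, 1.521, -0, 1.321, -0.067], TCP at [0.122, -0.536, 0.231] pointing down, gripper open.
Joint ranges: [-3.03, 3.03], [-0.79, 2.21], [0.23, 2.52], [-1.04, 4.18], [0, 3.07], [-2.55, 2.55]. Speed limits (rad/s): [2.22, 2.22, 2.57, 3.14, 3.14, 3.14].

## Interface

Orientations are given as a unit quaternion [w, x, y, z].
In Python, from cell import r gives the robot as it stands.
- The arm moves only by the shell command python3 -m handwheel 'ROWS' [FORCE]. ROWS is JSON, a list of rows, each a list of 3 entries, a list of its own where there are three numbers: the shift along the tool's x, y, z as a fraction of full scale, then the turn, a rotation vector about the tool's x, y, z as a fraction of full scale, then the closure, from -1 (fully open) to 1 (shut). In form: [[[tx, ty, tz], [ax, ay, az], grip], ...]. A call has 1 to 10 rows; each row shifts and turns the commanded pose from where the row before left it, along the tool's axes as they then stand; what a row does not reach is not made up. Full scale, the value 1, is 0.4 m for a shift and pi rad for a turn. A row lasts 1/12 s, in which the tool goes at most 41.7 mm and 7.16 degrees, less where a joint would pass 70% of its speed; a pose out of reach is approached as far as the arm can. A call with a number of a shift or a turn outside -1 to 1 is refused whole. A call with a gripper value outside its range is refused whole. The fingers move at their own pace and stop on an object; FORCE is the grip in N (left out, the last holds). Time passes only in rows, so rows that do not move let the fingers close. It gives the time, the measured TCP pose, the force, the opening and the grip force at its end, in the units of the state.
- r.get_state(): the state, without advancing time (a new reading comes with each control period).
- r.read_camera(name): name is "scene" or "top" or "wrist"; returns a dict with "color" (384x512x3 uint8, red, green, blue), "mtx" (3x3 intrinsics, pixels), "world_to_cam" (4x4, takes a point from world to camera coordinates). Camera axes: x right, y up, looking along -z (the intrinsics and any distortion apply to the point x, -y, -z); pixel columns grow to the right and rows downward; lengths in m; the calibration is good to about 2 mm. A picture is of the moment at which its call begins. There is no depth.
- r.job_done(): hands the job in; it is judged then, once.
Trained networks look in a picture, given as the dict that the camera call returned (one of the last four; its "shot" number tells which), for a name from the list of things; names that differ only in an ending like _2 or _b are one class to them, and where a whole thing is asked for, a point or a joint stands for the part that bears it (a point fixed in the world has none). Each returns a list of dicts, best first, with "conf" (0 to 1); they miss things now and then, are a little off and sometimes report something else, mostly with a low value. They report only what shows in the picture. A call takes as long as a camera call. They do not tell look-alikes from the thing itself.
- r.silhouettes(thing, picture): "pixels" (384x512 bool, what is visible of it) and "box" ([left, top, width, height] in pixels, round what is visible of it).
The state is a dict: "time": time; "joint_pos": joint angles; "qd": joint speeds; "effort": joint torques, N m; "tcp_pos": TCP position; "tcp_rot": TCP orientation; "wrist_force": force on the tool from outside, world axes, zero at the start; "wrist_torque": the same for the moment, N m; "gripper_width": finger opening in m; "finger_force": force on a finger pad.
Only numpy, scipy, OpenCV 4.12 (cv2) and the standard library are available. Lean on these libraries where they do the work, as an engineer would, in place of code of your own. Each camera call takes 0.05 s, during which the arm holds its last target. There are 200 camera calls.

## Working session

There is one attempt and no reset: what is moved stays moved. The work goes in short steps, Python scripts to look and compute and a shell command to move; the robot and the scene stay as the last step left them, time stands still between calls to the robot, and variables do not carry over. Pictures are saved under pics/ and viewed, at most 10 in all, crops included, and the job is handed in when it is done.

```bash
mkdir -p pics; ls
python3 - <<'E'
from cell import r
import cv2,numpy as np
s=r.get_state(); print(s, r.grasp_offset)
a=[]
for n in ["scene","top"]:
    p=r.read_camera(n); cv2.imwrite(f"pics/{n}0.png",p["color"][:,:,::-1])
    np.savez(f"pics/{n}0.npz",**{k:v for k,v in p.items()})
    print(n,p["mtx"].tolist(),p["world_to_cam"].round(4).tolist(),p.keys())
    for t in ["fixture","hub","cam_lever","spare_hub"]:
        print(t,[(round(d["conf"],2),d["box"]) for d in r.silhouettes(t,p)])
E
```

```text
pics
{'time': 0.0, 'joint_pos': array([-1.41462186e+00,  3.00482498e-01,  1.52159821e+00, -3.01098790e-05,
        1.32070839e+00, -6.66241123e-02]), 'qd': array([ 0.00023078, -0.00035782, -0.00026098, -0.00034952, -0.00052948,
        0.00062572]), 'effort': array([-4.11499823e-04, -5.43499446e+01, -3.61794162e+01, -1.40317193e-04,
        4.04007427e-03,  6.17839305e-05]), 'tcp_pos': array([ 0.12146737, -0.53617071,  0.23070782]), 'tcp_rot': array([-5.96966967e-04,  9.93800920e-01,  1.11172715e-01, -4.13461678e-05]), 'wrist_force': array([ 0.08614459, -1.18721615, -0.11836618]), 'wrist_torque': array([0.01168223, 0.01890634, 0.05960724]), 'finger_force': 0.0, 'gripper_width': 0.08527181443012023} 0.0187
scene [[444.4689734817372, 0.0, 256.86974115016005], [0.0, 444.4689734817372, 195.55601438150183], [0.0, 0.0, 1.0]] [[-0.6497, 0.7602, 0.0035, 0.3878], [-0.6066, -0.5212, 0.6003, 0.3009], [0.4582, 0.3879, 0.7998, -1.5368], [0.0, 0.0, 0.0, 1.0]] dict_keys(['color', 'mtx', 'world_to_cam', 'shot'])
fixture [(0.73, [206.6, 156.2, 85.4, 103.4])]
hub [(0.95, [216.9, 278.1, 49.6, 50.3]), (
[... 227 characters left out ...]
, 42.8])]
top [[465.48102247330166, 0.0, 261.1629369388683], [0.0, 465.48102247330166, 188.9319628000676], [0.0, 0.0, 1.0]] [[0.023, -0.9997, -0.0036, -0.0235], [0.9793, 0.0218, 0.2015, -0.5593], [-0.2013, -0.0082, 0.9795, -1.5393], [0.0, 0.0, 0.0, 1.0]] dict_keys(['color', 'mtx', 'world_to_cam', 'shot'])
fixture [(0.76, [231.2, 146.1, 64.0, 65.7])]
hub [(0.86, [204.2, 105.4, 34.0, 35.4]), (0.85, [249.1, 149.2, 31.5, 37.9]), (0.74, [295.2, 222.0, 33.2, 34.6]), (0.7, [249.4, 228.5, 31.1, 30.4]), (0.63, [134.5, 233.3, 33.8, 38.3]), (0.61, [187.2, 203.4, 33.9, 30.0])]
cam_lever [(0.79, [273.0, 172.8, 20.4, 39.8])]
spare_hub [(0.7, [192.7, 145.1, 34.9, 32.0]), (0.65, [296.6, 147.0, 22.5, 18.1])]
```

Run:
```python
import cv2,numpy as np
a=cv2.imread("pics/scene0.png");b=cv2.imread("pics/top0.png")
a=cv2.resize(a[110:335,150:420],None,fx=2.9,fy=2.6,interpolation=2)
cv2.imwrite("pics/s1.png",a[:600,:800]); cv2.imwrite("pics/t1.png",cv2.resize(b[85:285,110:376],None,fx=3,fy=3,interpolation=2))
```

```text
(no output)
```

View pics/s1.png

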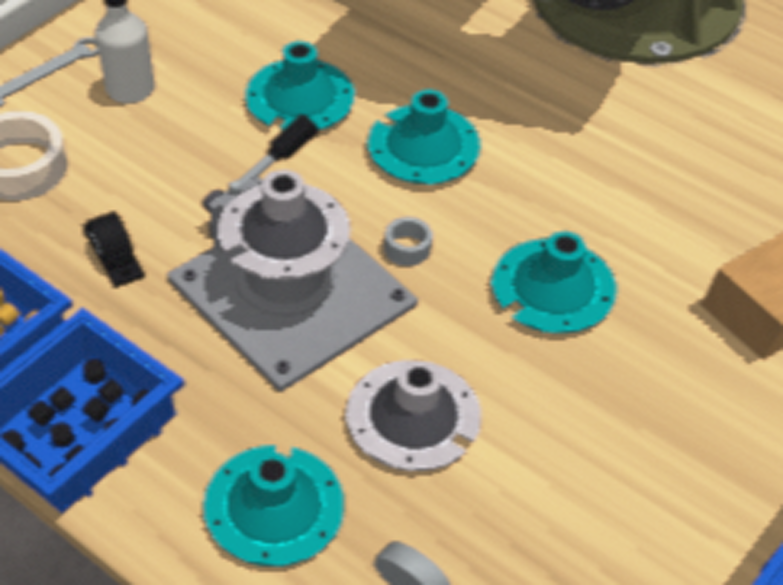

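View pics/t1.png

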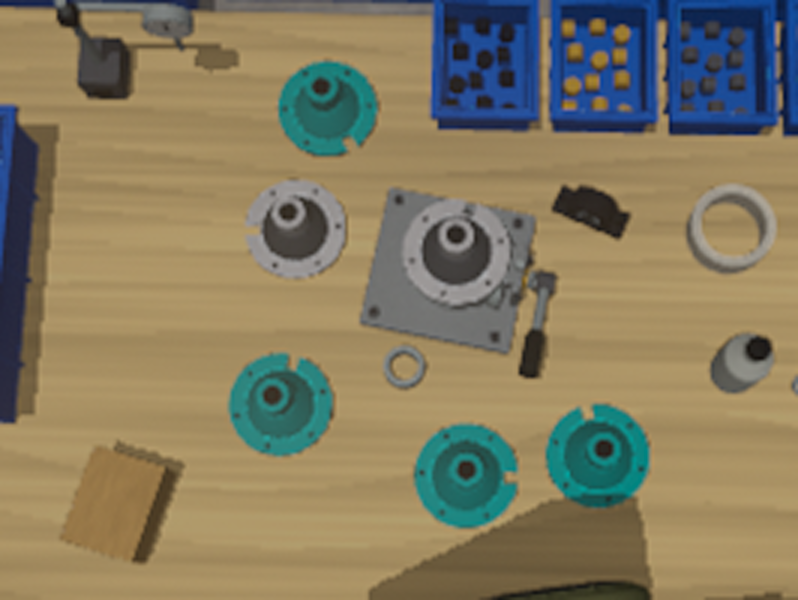

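The hub to turn is the grey one in the fixture (top crop 457,250, so image 262,168). The other grey one (crop 297,228) stands on the bench and is the spare, and the four turquoise ones are look-alikes. The slot shows at top crop ≈ (468,212), and the lever grip at (533,352). Next I fit the fixture pose and confirm with a rectified crop.

```bash
cat > h.py <<'E'
import cv2,numpy as np
from scipy.optimize import least_squares
def proj(p,X):
    X=np.atleast_2d(X); c=X@p["world_to_cam"][:3,:3].T+p["world_to_cam"][:3,3]
    uv=np.c_[c[:,0],-c[:,1]]/-c[:,2:]
    return uv*p["mtx"][0,0]+[p["mtx"][0,2],p["mtx"][1,2]]
def f2w(P,q):
    P=np.atleast_2d(P)/1000.; c,s=np.cos(q[2]),np.sin(q[2])
    return np.c_[q[0]+c*P[:,0]-s*P[:,1],q[1]+s*P[:,0]+c*P[:,1],P[:,2]]
def rect(p,q,z,x0=-80,x1=80,y0=-140,y1=80,k=3):
    # rectified picture of fixture-frame plane z (mm): right=+x, up=+y, k px/mm
    src=np.float32([[x0,y0],[x1,y0],[x1,y1],[x0,y1]])
    uv=proj(p,f2w(np.c_[src,np.full(4,z)],q)).astype(np.float32)
    dst=np.float32([[(x-x0)*k,(y1-y)*k] for x,y in src])
    return cv2.warpPerspective(np.ascontiguousarray(p["color"][:,:,::-1]),cv2.getPerspectiveTransform(uv,dst),(int((x1-x0)*k),int((y1-y0)*k)),flags=cv2.INTER_CUBIC)
E
python3 - <<'E'
from h import *
t=dict(np.load("pics/top0.npz"));s=dict(np.load("pics/scene0.npz"))
F=[[85,100,16],[85,-80,16],[-85,-80,16],[-85,100,16],[0,0,179],[-95,-105,86]]
T=np.array([[392,188],[535,214],[510,353],[361,324],[457,235],[533,352]])/3+[110,85]
FS=[[85,100,16],[85,-80,16],[-85,100,16],[0,0,179],[-95,-105,86]]
S=np.array([[282,388],[168,275],[417,298],[284,184],[297,138]])/[2.9,2.6]+[150,110]
f=lambda q:np.r_[(proj(t,f2w(F,q))-T).ravel(),(proj(s,f2w(FS,q))-S).ravel()]
g=least_squares(f,[.5,0,-.1],loss='soft_l1');print(g.x,g.fun.round(1))
for n,p,w in(("t",t,F),("s",s,FS)):
    m=least_squares(lambda q:f(q)[:12] if n=="t" else f(q)[12:],[.5,0,-.1],loss='soft_l1');print(n,m.x)
np.save("q.npy",g.x)
a=np.hstack([rect(t,g.x,109,k=2.4),rect(s,g.x,109,k=2.4)]);cv2.imwrite("pics/r1.png",a)
E
```

```text
[ 0.61976603 -0.01155234 -0.17231974] [-1.6 -0.9  0.1 -0.2 -0.5 -0.5 -1.1 -0.6 -0.6 -0.5 -0.6  0.5 -0.  -1.
 -0.9 -1.3  1.2 -0.9 -0.2 -0.5 -1.5 -0.9]
t [ 0.61838981 -0.01380541 -0.16680576]
s [ 0.62118942 -0.00886839 -0.18151016]
```

View pics/r1.png

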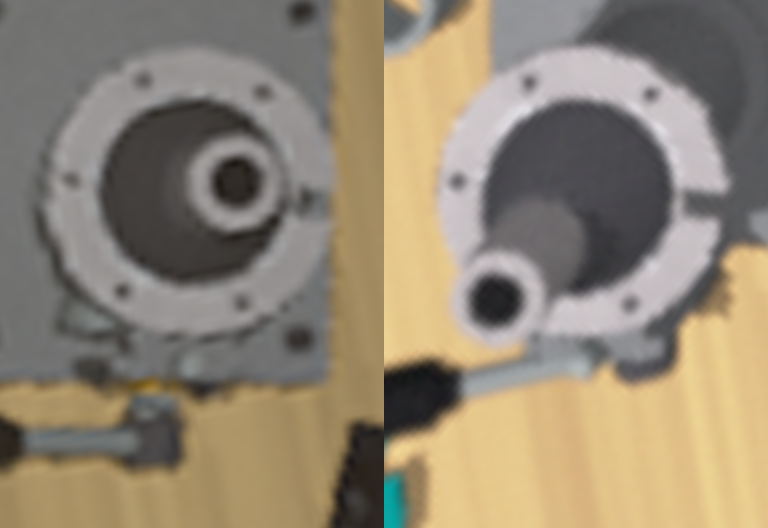

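The crop confirms it: grey hub, with its slot close to the fixture's +x (about -4°). It needs to turn about 1.5 rad clockwise. Now I move above it.

```bash
python3 -m handwheel '[[[0.075,-0.05,0],[0,0,0],-1],[[0.075,-0.05,0],[0,0,0],-1],[[0.075,-0.05,0],[0,0,0],-1],[[0.075,-0.05,0],[0,0,0],-1],[[0.075,-0.05,0],[0,0,0],-1],[[0.075,-0.05,0],[0,0,0],-1],[[0.075,-0.05,0],[0,0,0],-1],[[0.075,-0.05,0],[0,0,0],-1],[[0.075,-0.05,0],[0,0,0],-1],[[0.075,-0.05,0],[0,0,0],-1]]' 60
python3 -m handwheel '[[[0.075,-0.05,0],[0,0,0],-1],[[0.075,-0.05,0],[0,0,0],-1],[[0.075,-0.05,0],[0,0,0],-1],[[0.075,-0.05,0],[0,0,0],-1],[[0.075,-0.05,0],[0,0,0],-1],[[0.075,-0.05,0],[0,0,0],-1],[[0.075,-0.05,0],[0,0,0],-1],[[0.06,-0.05,0],[0,0,0],-1],[[0.04,-0.03,0],[0,0,0],-1],[[0,0,0],[0,0,0],-1]]'
python3 -m handwheel '[[[0,0,0],[0,0,-0.035],-1],[[0,0,0],[0,0,-0.035],-1],[[0,0,0],[0,0,-0.035],-1],[[0,0,0],[0,0,-0.035],-1],[[0,0,0],[0,0,-0.035],-1],[[0,0,0],[0,0,-0.035],-1],[[0,0,0],[0,0,-0.035],-1],[[0,0,0],[0,0,-0.035],-1],[[0,0,0],[0,0,-0.035],-1],[[0,0,0],[0,0,-0.035],-1]]'
python3 - <<'E'
from h import *
from cell import r
s=r.get_state();print(s["joint_pos"])
q=np.load("q.npy")
p=r.read_camera("wrist");np.savez("pics/w1.npz",**p)
for n,P in(("neck",[0,0,179]),("pointer",[0,-66,108]),("slot0",[51,-4,109]),("grip",[-95,-105,86])):print(n,proj(p,f2w(P,q)))
cv2.imwrite("pics/w1.png",p["color"][:,:,::-1])
E
```

```text
time: 1.33
tcp_pos: [0.3708, -0.2736, 0.2315]
tcp_rot: [0.0, 0.994, 0.111, 0.0]
wrist_force: [0.9, -1.0, 0.2]
gripper_width: 0.085
finger_force: 0.0
time: 2.17
tcp_pos: [0.5773, -0.0491, 0.2308]
tcp_rot: [-0.0, 0.994, 0.113, -0.0]
wrist_force: [-0.1, 0.0, 0.2]
gripper_width: 0.0853
finger_force: 0.0
time: 3.0
tcp_pos: [0.5755, -0.0525, 0.2313]
tcp_rot: [0.0, 0.788, 0.616, -0.0]
wrist_force: [-0.4, -0.3, -0.3]
gripper_width: 0.0855
finger_force: 0.0
[-1.54305115e-01  3.62211820e-01  1.43839612e+00 -8.97905799e-05
  1.34100470e+00  8.90579693e-02]
neck [[297.90211948 144.42618027]]
pointer [[288.28672978 198.86411118]]
slot0 [[339.13013002 135.24685941]]
grip [[205.97715695 229.51627702]]
```

View pics/w1.png

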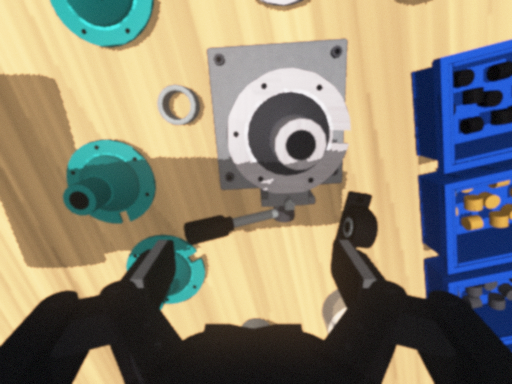

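The wrist picture shows the neck top at ≈(300,144) (predicted 298,144) and the lever grip at (207,230) (predicted 206,230), so the fit holds. I'll refine it and measure the slot angle.

```bash
cat >> h.py <<'E'
def slot(p,q,n=1440):
    # hub slot angle(s) in the fixture frame: darkest stretch of ring r=54..58 at flange top, seen in picture
    a=np.arange(n)*2*np.pi/n-np.pi; g=cv2.cvtColor(p["color"],cv2.COLOR_RGB2GRAY).astype(np.float32); v=0
    for R in (48,50,52,54,56):
        uv=proj(p,f2w(np.c_[R*np.cos(a),R*np.sin(a),np.full(n,109)],q)).astype(np.float32)
        v=v+cv2.remap(g,uv[:,0].copy().reshape(1,-1),uv[:,1].copy().reshape(1,-1),1)[0]/5
    return a,v
E
python3 - <<'E'
from h import *
t=dict(np.load("pics/top0.npz"));s=dict(np.load("pics/scene0.npz"));w=dict(np.load("pics/w1.npz"))
F=[[85,100,16],[85,-80,16],[-85,-80,16],[-85,100,16],[0,0,179],[-95,-105,86]]
T=np.array([[392,188],[535,214],[510,353],[361,324],[457,235],[533,352]])/3+[110,85]
FS=[[85,100,16],[85,-80,16],[-85,100,16],[0,0,179],[-95,-105,86]]
S=np.array([[282,388],[168,275],[417,298],[284,184],[297,138]])/[2.9,2.6]+[150,110]
W=np.array([[347,40],[344,184],[221,190],[208,51],[301,145],[207,230]])
f=lambda q:np.r_[(proj(t,f2w(F,q))-T).ravel(),(proj(s,f2w(FS,q))-S).ravel(),2*(proj(w,f2w(F,q))-W).ravel()]
g=least_squares(f,[.62,0,-.17],loss='soft_l1');print(g.x,g.fun[22:].round(1)/2)
print(least_squares(lambda q:f(q)[22:],[.62,0,-.17],loss='soft_l1').x)
q=g.x;np.save("q.npy",q)
for n,p in(("t",t),("s",s),("w",w)):
    a,v=slot(p,q);i=(a>-.6)&(a<.6);print(n,[(round(x,2),int(y)) for x,y in zip(a[i][::8],v[i][::8])])
cv2.imwrite("pics/r2.png",np.hstack([rect(p,q,109,k=2.2,x0=-70,x1=70,y0=-130,y1=70) for p in(w,)]))
E
```

```text
[ 0.62171918 -0.01320235 -0.17861502] [ 1.45 -2.55 -1.   -0.2  -0.45  1.35 -2.6  -3.2   0.    1.    0.35 -0.05]
[ 0.62184974 -0.01342089 -0.18010868]
t [(np.float64(-0.6), 143), (np.float64(-0.56), 143), (np.float64(-0.53), 143), (np.float64(-0.49), 144), (np.float64(-0.46), 145), (np.float64(-0.42), 146), (np.float64(-0.39), 145), (np.float64(-0.35), 145), (np.float64(-0.32), 145), (np.float64(-0.28), 145), (np.float64(-0.25), 143), (np.float64(-0.21), 138), (np.float64(-0.18), 127), (np.float64(-0.14), 119), (np.float64(-0.11), 113), (np.float64(-0.07), 110), (np.float64(-0.04), 109), (np.float64(-0.0), 110), (np.float64(0.03), 118), (np.float64(0.07), 131), (np.float64(0.1), 140), (np.float64(0.14), 145), (np.float64(0.17), 146), (np.float64(0.21), 145), (np.float64(0.24), 146), (np.float64(0.27), 146), (np.float64(0.31), 146), (np.float64(0.34), 146), (np.float64(0.38), 145), (np.float64(0.41), 144), (np.float64(0.45), 144), (np.float64(0.48), 144), (np.float64(0.52), 144), (np.float64(0.55), 146), (np.float64(0.59), 147)]
s [(np.float64(-0.6), 190), (np.float64(-0.56), 191), (np
[... 1025 characters left out ...]
t64(-0.35), 152), (np.float64(-0.32), 197), (np.float64(-0.28), 217), (np.float64(-0.25), 218), (np.float64(-0.21), 207), (np.float64(-0.18), 174), (np.float64(-0.14), 176), (np.float64(-0.11), 180), (np.float64(-0.07), 182), (np.float64(-0.04), 183), (np.float64(-0.0), 184), (np.float64(0.03), 190), (np.float64(0.07), 213), (np.float64(0.1), 222), (np.float64(0.14), 223), (np.float64(0.17), 223), (np.float64(0.21), 220), (np.float64(0.24), 222), (np.float64(0.27), 222), (np.float64(0.31), 222), (np.float64(0.34), 223), (np.float64(0.38), 223), (np.float64(0.41), 222), (np.float64(0.45), 221), (np.float64(0.48), 223), (np.float64(0.52), 225), (np.float64(0.55), 225), (np.float64(0.59), 227)]
```

View pics/r2.png

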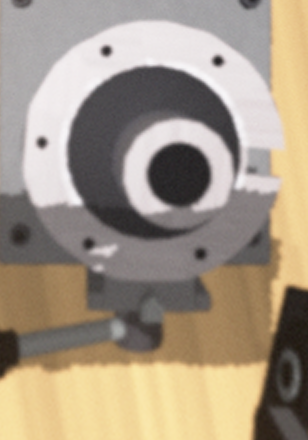

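Slot angle is about -0.065 in the fixture frame, so the hub must turn 1.505 rad clockwise. Next: centre over the neck, descend and grip.

```bash
python3 -m handwheel '[[[0.041,0.029,0],[0,0,0],-1],[[0.041,0.029,0],[0,0,0],-1],[[0.041,0.029,0],[0,0,0],-1],[[0,0,0.04],[0,0,0],-1],[[0,0,0.04],[0,0,0],-1],[[0,0,0.04],[0,0,0],-1],[[0,0,0.04],[0,0,0],-1],[[0,0,0.04],[0,0,0],-1],[[0,0,0],[0,0,0],-1],[[0,0,0],[0,0,0],-1]]' 60
python3 -c "
from cell import r
print(r.get_state()['joint_pos'])"
```

```text
time: 3.88
tcp_pos: [0.6213, -0.0132, 0.1511]
tcp_rot: [-0.0, 0.79, 0.613, -0.0]
wrist_force: [0.3, 0.8, -0.4]
gripper_width: 0.0853
finger_force: 0.0
[-8.01362810e-02  5.29128587e-01  1.39075977e+00 -2.15890553e-05
  1.22295265e+00  1.70268197e-01]
```

```bash
python3 -m handwheel '[[[0,0,0],[0,0,0],1],[[0,0,0],[0,0,0],1],[[0,0,0],[0,0,0],1],[[0,0,0],[0,0,0],1],[[0,0,0],[0,0,0],1],[[0,0,0],[0,0,0],1],[[0,0,0],[0,0,0],1],[[0,0,0],[0,0,0],1],[[0,0,0],[0,0,0],1],[[0,0,0],[0,0,0],1]]' 40
```

```text
time: 4.72
tcp_pos: [0.6216, -0.0128, 0.1522]
tcp_rot: [0.0, 0.789, 0.614, 0.0]
wrist_force: [-4.0, 0.1, 5.5]
gripper_width: 0.0363
finger_force: 39.8
```

```bash
python3 -m handwheel '[[[0,0,0],[0,0,0.032],1],[[0,0,0],[0,0,0.032],1],[[0,0,0],[0,0,0.032],1],[[0,0,0],[0,0,0.032],1],[[0,0,0],[0,0,0.032],1],[[0,0,0],[0,0,0.032],1],[[0,0,0],[0,0,0.032],1],[[0,0,0],[0,0,0],1]]'
python3 -m handwheel '[[[0,0,0],[0,0,0.032],1],[[0,0,0],[0,0,0.032],1],[[0,0,0],[0,0,0.032],1],[[0,0,0],[0,0,0.032],1],[[0,0,0],[0,0,0.032],1],[[0,0,0],[0,0,0.032],1],[[0,0,0],[0,0,0.032],1],[[0,0,0],[0,0,0.032],1],[[0,0,0],[0,0,0],1],[[0,0,0],[0,0,0],1]]'
python3 - <<'E'
from h import *
from cell import r
s=r.get_state();print(s["joint_pos"],s["tcp_rot"],s["wrist_torque"])
q=np.load("q.npy")
P={n:r.read_camera(n) for n in("top","scene","wrist")}
for n in P:np.savez(f"pics/{n}2.npz",**P[n])
cv2.imwrite("pics/r3.png",np.hstack([rect(P[n],q,109,k=1.8,x0=-70,x1=70,y0=-130,y1=70) for n in P]))
E
```

```text
time: 5.38
tcp_pos: [0.6212, -0.0124, 0.1523]
tcp_rot: [-0.0, 0.953, 0.302, -0.0]
wrist_force: [-6.8, 1.7, 8.7]
gripper_width: 0.0367
finger_force: 40.2
time: 6.22
tcp_pos: [0.6212, -0.0122, 0.1525]
tcp_rot: [-0.0, 0.996, -0.093, -0.0]
wrist_force: [-8.7, 4.8, 10.8]
gripper_width: 0.037
finger_force: 40.3
[-7.89005971e-02  5.27068752e-01  1.39044710e+00  8.46298256e-04
  1.22462249e+00  1.67754382e+00] [-3.94170414e-04  9.95681496e-01 -9.28338578e-02 -2.78358834e-04] [ 0.74881853  1.70024628 -0.07935123]
```

View pics/r3.png

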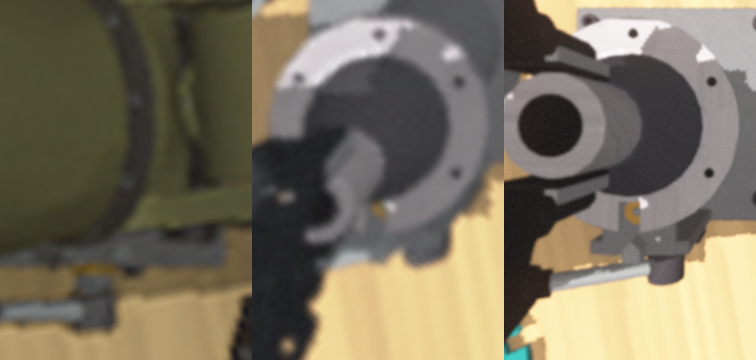

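The turned slot sits near rectified wrist pixel (632,212) and the pointer near (630,243), so they are roughly aligned. I'll release, lift and measure exactly.

```bash
python3 -m handwheel '[[[0,0,0],[0,0,0],-1],[[0,0,0],[0,0,0],-1],[[0,0,0],[0,0,0],-1],[[0,0,0],[0,0,0],-1],[[0,0,0],[0,0,0],-1],[[0,0,0],[0,0,0],-1],[[0,0,-0.06],[0,0,0],-1],[[0,0,-0.08],[0,0,0],-1],[[0,0,-0.08],[0,0,0],-1],[[0,0,0],[0,0,0],-1]]'
python3 - <<'E'
from h import *
from cell import r
q=np.load("q.npy")
P={n:r.read_camera(n) for n in("scene","wrist")}
for n in P:
    np.savez(f"pics/{n}3.npz",**P[n])
    a,v=slot(P[n],q);i=(a>-2.1)&(a<-1.0);print(n,[(float(round(x+np.pi/2,2)),int(y)) for x,y in zip(a[i][::5],v[i][::5])])
cv2.imwrite("pics/r4.png",np.hstack([rect(P[n],q,109,k=6,x0=-32,x1=32,y0=-90,y1=-10) for n in P]))
E
```

```text
time: 7.2
tcp_pos: [0.6233, -0.0131, 0.2462]
tcp_rot: [-0.0, 0.996, -0.093, 0.005]
wrist_force: [0.4, 0.3, 1.6]
gripper_width: 0.0855
finger_force: 0.0
scene [(-0.53, 55), (-0.51, 68), (-0.48, 84), (-0.46, 98), (-0.44, 110), (-0.42, 119), (-0.4, 123), (-0.38, 123), (-0.35, 122), (-0.33, 121), (-0.31, 118), (-0.29, 116), (-0.27, 115), (-0.24, 116), (-0.22, 118), (-0.2, 118), (-0.18, 116), (-0.16, 112), (-0.14, 106), (-0.11, 101), (-0.09, 97), (-0.07, 96), (-0.05, 96), (-0.03, 98), (-0.0, 99), (0.02, 101), (0.04, 102), (0.06, 106), (0.08, 110), (0.1, 116), (0.13, 123), (0.15, 133), (0.17, 146), (0.19, 162), (0.21, 179), (0.24, 191), (0.26, 198), (0.28, 201), (0.3, 202), (0.32, 202), (0.34, 202), (0.37, 201), (0.39, 198), (0.41, 187), (0.43, 172), (0.45, 154), (0.48, 140), (0.5, 132), (0.52, 127), (0.54, 125), (0.56, 124)]
wrist [(-0.53, 126), (-0.51, 126), (-0.48, 127), (-0.46, 126), (-0.44, 128), (-0.42, 128), (-0.4, 128), (-0.38, 128), (-0.35, 129), (-0.33, 129), (-0.31, 129), (-0.29, 130), (-0.27, 129), (-0.24, 129), (-0.22, 128), (-0.2, 126), (-0.18, 126), (-0.16, 121), (-0.14, 109), (-0.11, 99), (-0.09, 98), (-0.07, 100), (-0.05, 103), (-0.03, 105), (-0.0, 104), (0.02, 103), (0.04, 104), (0.06, 105), (0.08, 110), (0.1, 120), (0.13, 126), (0.15, 130), (0.17, 137), (0.19, 160), (0.21, 197), (0.24, 220), (0.26, 225), (0.28, 226), (0.3, 227), (0.32, 227), (0.34, 227), (0.37, 228), (0.39, 226), (0.41, 215), (0.43, 186), (0.45, 150), (0.48, 132), (0.5, 128), (0.52, 129), (0.54, 130), (0.56, 130)]
```

View pics/r4.png

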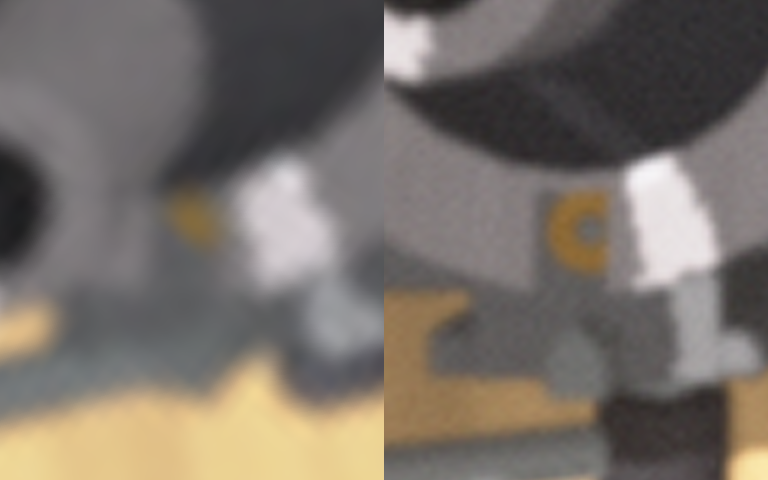

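The enlarged crop shows the slot edges at x≈540 and 607 (centre 573), the pin nose at ≈(589,230) inside the brass bush, and the pointer at ≈(578,360). The pin lies 8.5 mm below the flange's top face, so I correct for parallax.

Run:
```python
from h import *
q=np.load("q.npy");p=dict(np.load("pics/wrist3.npz"));M=p["world_to_cam"]
c=-M[:3,:3].T@M[:3,3];d=c[:2]-q[:2];R=np.array([[np.cos(q[2]),np.sin(q[2])],[-np.sin(q[2]),np.cos(q[2])]])
C=np.r_[R@d*1000,c[2]*1000];print("cam fix",C)
for n,u,v,z in(("pin",589,230,100.5),("bush",582.5,230,96),("pin2",586,230,100.5),("pointer",578,360,108),("slotL",540,240,109),("slotR",607,240,109)):
    X=np.array([(u-384)/6-32,-10-v/6,109]);k=(C[2]-z)/(C[2]-109);print(n,C+(X-C)*k)
print(proj(p,f2w([[0,-51,100.5],[0,-66,108],[0,-51,109]],q)))
```

```text
cam fix [ 77.10845255  -0.9168481  385.25688446]
pin [ -0.13917697 -49.79226575 100.5       ]
bush [ -2.49423018 -50.56464174  96.        ]
pin2 [ -0.65456121 -49.79226575 100.5       ]
pointer [ 5.54212756e-02 -7.02500685e+01  1.08000000e+02]
slotL [ -6. -50. 109.]
slotR [  5.16666667 -50.         109.        ]
[[299.02648472 182.13754474]
 [314.18616306 183.87351355]
 [300.33275747 184.21142948]]
```

Slot centre and pin agree within about 1 mm, where 2.5 mm is allowed. Now the lever: I move above the grip and descend.

```bash
python3 -m handwheel '[[[-0.06,0.066,0],[0,0,0],-1],[[-0.06,0.066,0],[0,0,0],-1],[[-0.06,0.066,0],[0,0,0],-1],[[-0.06,0.066,0],[0,0,0],-1],[[0,0,0],[0,0,0],-1],[[0,0,0],[0,0,0],-1]]' 40
python3 - <<'E'
from h import *
from cell import r
q=np.load("q.npy");s=r.get_state();p=r.read_camera("wrist")
d=s["tcp_pos"];c,n=np.cos(q[2]),np.sin(q[2]);x,y=d[0]-q[0],d[1]-q[1];print("fix tcp",c*x+n*y,-n*x+c*y,d[2])
g=r.silhouettes("cam_lever",p);print([(z["conf"],z["box"]) for z in g]);print(proj(p,f2w([[-95,-105,86],[-118,-105,97],[-72,-105,76]],q)))
cv2.imwrite("pics/w5.png",rect(p,q,86,x0=-150,x1=30,y0=-160,y1=0,k=3))
E
```

```text
time: 7.8
tcp_pos: [0.5067, -0.0998, 0.2387]
tcp_rot: [-0.0, 0.996, -0.094, -0.0]
wrist_force: [-0.0, 0.3, -0.3]
gripper_width: 0.0855
finger_force: 0.0
fix tcp -0.09776574153674263 -0.10562257206038485 0.23872197398177075
[(0.95, [200.4, 77.5, 60.6, 122.1])]
[[251.64789704 176.04690548]
 [251.81309816 198.47002214]
 [251.48246372 154.29550971]]
```

View pics/w5.png

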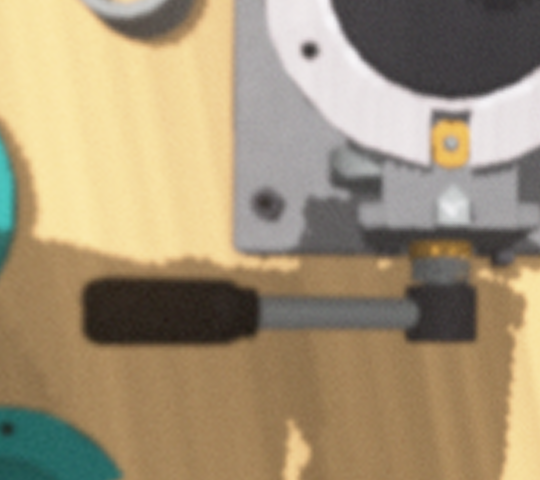

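This view confirms it: the slot spans x 432–470, the pin tip is at (452,143) and the pointer at (453,205), all in line. The grip is centred at ≈(165,313), as predicted, so I descend and pinch.

```bash
python3 -m handwheel '[[[0.007,-0.003,0.05],[0,0,0],-1],[[0,0,0.06],[0,0,0],-1],[[0,0,0.06],[0,0,0],-1],[[0,0,0.06],[0,0,0],-1],[[0,0,0.06],[0,0,0],-1],[[0,0,0.06],[0,0,0],-1],[[0,0,0.05],[0,0,0],-1],[[0,0,0.03],[0,0,0],-1],[[0,0,0],[0,0,0],-1],[[0,0,0],[0,0,0],-1]]' 40
python3 -m handwheel '[[[0,0,0],[0,0,0],1],[[0,0,0],[0,0,0],1],[[0,0,0],[0,0,0],1],[[0,0,0],[0,0,0],1],[[0,0,0],[0,0,0],1],[[0,0,0],[0,0,0],1],[[0,0,0],[0,0,0],1],[[0,0,0],[0,0,0],1],[[0,0,0],[0,0,0],1],[[0,0,0],[0,0,0],1]]' 40
```

```text
time: 8.73
tcp_pos: [0.5109, -0.0977, 0.0666]
tcp_rot: [-0.0, 0.996, -0.092, -0.001]
wrist_force: [-0.6, 0.2, 0.2]
gripper_width: 0.0855
finger_force: 0.0
time: 9.57
tcp_pos: [0.5108, -0.0981, 0.0677]
tcp_rot: [-0.0, 0.996, -0.093, 0.0]
wrist_force: [-1.5, 4.3, 6.1]
gripper_width: 0.0217
finger_force: 43.1
```

```bash
python3 -m handwheel '[[[0.0156,0,-0.025],[0,0,0],1],[[0.0156,0,-0.025],[0,0,0],1],[[0.021,0,-0.021],[0,0,0],1],[[0.021,0,-0.021],[0,0,0],1],[[0.025,0,-0.016],[0,0,0],1],[[0.025,0,-0.016],[0,0,0],1],[[0,0,0],[0,0,0],1],[[0,0,0],[0,0,0],1]]'
python3 - <<'E'
from h import *
from cell import r
q=np.load("q.npy");s=r.get_state();d=s["tcp_pos"];c,n=np.cos(q[2]),np.sin(q[2]);x,y=d[0]-q[0],d[1]-q[1];X,Y,Z=(c*x+n*y)*1e3,(-n*x+c*y)*1e3,d[2]*1e3
print(X,Y,Z,"rad",np.hypot(X,Z+18.7-42),"ang",np.degrees(np.arctan2(Z+18.7-42,-X)))
E
```

```text
time: 10.23
tcp_pos: [0.5591, -0.107, 0.1162]
tcp_rot: [-0.0, 0.996, -0.093, -0.001]
wrist_force: [1.1, 4.8, -5.0]
gripper_width: 0.0214
finger_force: 43.4
-44.95478192513483 -103.40875466274947 116.2284113551238 rad 103.23091617787536 ang 64.1842931173468
```

```bash
python3 -m handwheel '[[[0.027,0,-0.01],[0,0,0],1],[[0.028,0,-0.01],[0,0,0],1],[[0.0285,0,-0.005],[0,0,0],1],[[0.0285,0,-0.002],[0,0,0],1],[[0,0,0],[0,0,0],1],[[0,0,0],[0,0,0],1],[[0,0,0],[0,0,0],1],[[0,0,0],[0,0,0],1]]'
python3 - <<'E'
from h import *
from cell import r
q=np.load("q.npy");s=r.get_state();d=s["tcp_pos"];c,n=np.cos(q[2]),np.sin(q[2]);x,y=d[0]-q[0],d[1]-q[1];X,Y,Z=(c*x+n*y)*1e3,(-n*x+c*y)*1e3,d[2]*1e3
print(X,Y,Z,"rad",np.hypot(X,Z+18.7-42),"ang",np.degrees(np.arctan2(Z+18.7-42,-X)))
P={n:r.read_camera(n) for n in("scene","wrist")}
for n in P:np.savez(f"pics/{n}6.npz",**P[n])
a=cv2.resize(P["scene"]["color"][125:225,190:290,::-1],None,fx=4,fy=4,interpolation=2)
b=rect(P["wrist"],q,109,k=4,x0=-50,x1=50,y0=-110,y1=-10)
cv2.imwrite("pics/r6.png",np.hstack([a,b]))
E
```

```text
time: 10.9
tcp_pos: [0.6028, -0.115, 0.1266]
tcp_rot: [-0.001, 0.996, -0.093, -0.001]
wrist_force: [1.0, 5.5, -7.0]
gripper_width: 0.0216
finger_force: 42.4
-0.5160881366375568 -103.57791923614677 126.6262027258908 rad 103.32749158242767 ang 89.71382451485336
```

View pics/r6.png

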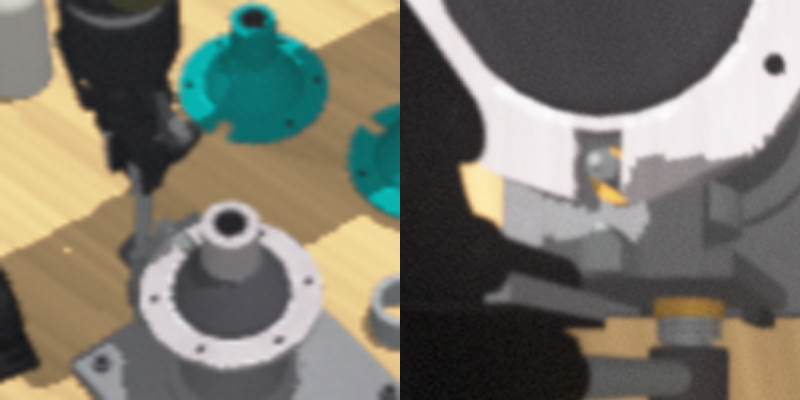

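The pin nose now stands in the slot above the flange (right half, 601,162), the hub is still seated, and the lever rod looks upright (left half, ≈142,190–235). I'll check the lever's tilt against the projected model before handing in.

Run:
```python
from h import *
q=np.load("q.npy");p=dict(np.load("pics/scene6.npz"))
g=cv2.cvtColor(p["color"],cv2.COLOR_RGB2GRAY)
for A in(85,90,95):
    print(A,[((proj(p,f2w([-k*np.cos(np.radians(A)),-105,42+k*np.sin(np.radians(A))],q))[0]-[190,125])*4).round(0) for k in(30,50,70)])
for v in (46,50,54,58):print(v*4,g[125+v,190+26:190+46])
```

```text
85 [array([139., 225.]), array([139., 206.]), array([140., 186.])]
90 [array([136., 227.]), array([134., 209.]), array([133., 190.])]
95 [array([133., 229.]), array([129., 212.]), array([126., 195.])]
184 [210 209 206 200 196 188 140  96  88  62  39  36  42  57  90 119 130 131
 134 133]
200 [152 140 133 130 130 129 129 117 107 102 101 100 112 121 122 124 125 123
 124 124]
216 [128 129 129 130 131 133 131 117 105 102 101 100 117 124 118 115 117 119
 119 113]
232 [129 129 131 131 131 128 110  95  97 102  99 103 103  97 100 103 106 110
 132 144]
```

```bash
python3 -c "
from cell import r
s=r.get_state();print(s['time'],s['tcp_pos'],s['wrist_force']);print(r.job_done())"
```

```text
11.0 [ 0.60277295 -0.11505589  0.1265963 ] [ 0.96668962  5.55287264 -6.04903813]
the job is handed in; nothing more can be done
None
```

I turned the hub until its slot was over the pin, then swung the cam lever straight up (about 89.7° from the arm's position), so the pin stands up through the slot; I handed the job in at 11 s with the gripper still holding the lever, and no verdict was shown.

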